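# Close up the amber row on the bead board

## Task

Run a fingertip along each side of the U-shaped groove of the bead board, from the far end of the leg round into the bend, sliding the three amber beads ahead of it until they close up, without gaps, against the dark red centre bead, which must stay on its centre mark between the red lines. Keep a light touch, leave every bead lying in the groove (nothing is picked up), and leave the other things on the board and bench where they are.

Things in the scene. Friction and masses are not known exactly. Their poses are not given: they have to be found in the camera images.
- bead_board: grey flocked bead board, fixed, flat top 14 mm above the bench, with one U-shaped groove 24 mm wide sunk 8 mm into it. Origin on the bench under the centre of the U's bend; x runs along the two straight legs, away from the bend; y to the left leg. It reaches from x = -131 to 137 mm and y = -131 to 131 mm. Two sunken compartments between the legs hold small things
- centre_mark (a point): the middle of the U, on the groove's floor (6 mm above the bench), between two red marks; 95 mm from the board's origin on its -x side. The groove's centre line bends from here to both sides as a half circle of radius 95 mm about the board's origin, then runs straight along the board's x to the leg ends
- left_end (a point): closed far end of the left leg, on the centre line at floor level: x = 125, y = 95 mm on the board; the straight leg runs from there to x = 0, y = 95, where the bend begins
- right_end (a point): the same for the right leg: x = 125, y = -95 mm on the board
- centre_c (a point): centre of the larger dark red centre bead, a cylinder 30 mm long and 21 mm in diameter, about 25 g, lying along the groove on the centre mark. Nothing holds it: like the others it slides along the groove at a touch (friction well under 1 N), so a push through a closed row moves it too, without a force that could be felt
- left1_c (a point): centre of one of three amber barrel beads that start in the left leg of the groove; a cylinder 24 mm long and 18 mm in diameter with rounded rims, about 12 g, lying with its own x axis (its length) along the groove. The three on a side are alike in size and lie in any order
- left2_c (a point): centre of one of three amber barrel beads that start in the left leg of the groove; a cylinder 24 mm long and 18 mm in diameter with rounded rims, about 12 g, lying with its own x axis (its length) along the groove. The three on a side are alike in size and lie in any order
- left3_c (a point): centre of one of three amber barrel beads that start in the left leg of the groove; a cylinder 24 mm long and 18 mm in diameter with rounded rims, about 12 g, lying with its own x axis (its length) along the groove. The three on a side are alike in size and lie in any order
- right1_c (a point): centre of one of three amber barrel beads that start in the right leg of the groove; a cylinder 24 mm long and 18 mm in diameter with rounded rims, about 12 g, lying with its own x axis (its length) along the groove. The three on a side are alike in size and lie in any order
- right2_c (a point): centre of one of three amber barrel beads that start in the right leg of the groove; a cylinder 24 mm long and 18 mm in diameter with rounded rims, about 12 g, lying with its own x axis (its length) along the groove. The three on a side are alike in size and lie in any order
- right3_c (a point): centre of one of three amber barrel beads that start in the right leg of the groove; a cylinder 24 mm long and 18 mm in diameter with rounded rims, about 12 g, lying with its own x axis (its length) along the groove. The three on a side are alike in size and lie in any order
- glue_jar: small dark jar, 26 mm across and 34 mm tall, standing loose in the compartment nearer the bend; origin under its centre
- cabochon: polished amber stone, 24 mm across, 12 mm high, loose in the other compartment; origin under its centre
- clasp_ring: brass ring, 18 mm across, 5 mm high, loose beside that stone; origin under its centre
- cup: pale pink plastic cup, 72 mm across the rim and 85 mm tall, standing loose to the left of the board; origin under its centre
- wax_tin: flat blue tin, 36 mm across and 12 mm high, loose to the left of the board; origin under its centre
- ink_bottle: small black bottle, 34 mm across and 62 mm tall, standing loose to the right of the board; origin under its centre

How it is judged:
At the end, for the whole second after the job is handed in: On each side all three beads lie at rest on the groove's floor with centres within 85 mm of the centre bead's centre (about 77 mm for the third when tight), on their own side of it; the centre bead lies at rest in the groove within 10 mm of the centre mark (horizontal distance between each of left1_c, left2_c, left3_c, right1_c, right2_c, right3_c and centre_c below 0.085 m and z of each of left1_c, left2_c, left3_c, right1_c, right2_c, right3_c in the frame of bead_board below 0.0185 m and y of each of left1_c, left2_c, left3_c in the frame of bead_board above 0.01 m and linear speed of each of left1, left2, left3, right1, right2, right3, centre below 0.02 m/s and y of each of right1_c, right2_c, right3_c in the frame of bead_board below -0.01 m and horizontal distance between centre_c and centre_mark below 0.01 m and z of centre_c in the frame of bead_board below 0.02 m); the robot touches nothing.
It fails at once if a bead was lifted out of the groove (z of any of left1_c, left2_c, left3_c, right1_c, right2_c, right3_c, centre_c in the frame of bead_board above 0.032 m).
It fails at once if another thing on the board or bench was moved more than 20 mm (distance of any of glue_jar, cabochon, clasp_ring, cup, wax_tin, ink_bottle from where it was at the start of the episode above 0.02 m).
It fails at once if the fingers leaned on the board with more than 30 N (contact force between the fingers and bead_board above 30 N).
It also fails if it takes over 58 s, if anything falls off the work surface, if the arm or the gripper's body presses on something with over 40 N, if the wrist force passes 120 N, or if a joint passes its speed limit or range.

## Robot

A 6-joint arm with a two-finger parallel gripper is mounted at the origin on the work surface. World frame = base frame: x ahead of the robot, y to its left, z up, the work surface at z = 0. Lengths are in m, angles in rad, forces in N, time in s.
With the tool pointing down it reaches from about 0.3 to 0.875 m from the base axis. Payload 4.2 kg.
Tool frame: the origin (TCP) lies midway between the tips of the shut fingers; the grasp point (between the pads) lies 19 mm behind it; x points along the fingers, z is the direction in which the jaws open and shut, and the axes are right-handed (so a half turn about x gives the same grasp; the last joint's range is limited). The gripper opens to 85 mm and grips with 20 to 120 N. Pads are 22 mm wide; open, the fingers measure 114 mm over their backs; the gripper's body (76 mm by 85 mm) begins 54 mm behind the grasp point. The pads swing forward as they close: fully open they stand 13 mm farther back than shut.
Start: joints at [-1.211, 0.32, 1.565, -0, 1.257, -0.02], TCP at [0.213, -0.534, 0.231] pointing down, gripper open.
Joint ranges: [-3.11, 3.11], [-0.84, 2.01], [0.21, 2.61], [-1.34, 4.49], [0.05, 2.63], [-2.56, 2.56]. Speed limits (rad/s): [2.57, 2.57, 3.14, 3.14, 3.14, 3.14].

## Interface

Orientations are given as a unit quaternion [w, x, y, z].
In Python, from station import env gives the robot as it stands.
- The arm moves only by the tool step_arm, never from a script. Its argument "plan" is a list of rows, each a list of 3 entries, a list of its own where there are three numbers: the turn, a rotation vector about the tool's x, y, z in degrees, then the shift along the tool's x, y, z in m, then the closure, from 0 (fully open) to 1 (shut). A call has 1 to 12 rows; each row shifts and turns the pose as measured when the row begins, along the tool's axes as they then stand; what a row does not reach is not made up. A row lasts 1/10 s, in which the tool goes at most 50 mm and 8.59 degrees, less where a joint would pass 70% of its speed; a pose out of reach is approached as far as the arm can. A call is refused whole if a number of a shift passes 0.05 or a number of a turn 8.59, either way. A call with a gripper value outside its range is refused whole. The fingers move at their own pace and stop on an object; the grip force is fixed at half the most. Time passes only in rows, so rows that do not move let the fingers close. It gives the time, the measured TCP pose, the force and the opening at its end, in the units of the state.
- env.state(): the state, without advancing time (a new reading comes with each control period).
- env.capture(name): name is "side" or "top"; returns the picture (480x640x3 uint8, red, green, blue); there is no depth.
- env.get_calibration(name): a dict with "intrinsics" (3x3 intrinsics, pixels), "view" (4x4, takes a point from world to camera coordinates). Camera axes: x right, y down, z forward; pixel columns grow to the right and rows downward; lengths in m; the calibration is good to about 2 mm. A picture is of the moment at which its call begins. get_calibration takes no time and is no camera call.
- env.close_job(): hands the job in, once; it reports no verdict.
The state is a dict: "time": time; "joint_positions": joint angles; "joint_vel": joint speeds; "effort": joint torques, N m; "position": TCP position; "ee_rot": TCP orientation; "force": force on the tool from outside, world axes, zero at the start; "wrist_torque": the same for the moment, N m; "opening": opening from 0.0 (shut) to 1.0 (fully open).
Only numpy, scipy, OpenCV 4.12 (cv2) and the standard library are available. Lean on these libraries where they do the work, as an engineer would, in place of code of your own. Each camera call takes 0.05 s, during which the arm holds its last target. There are 200 camera calls.

## Working session

There is one attempt and no reset: what is moved stays moved. The work goes in short steps, Python scripts to look and compute and a tool call to move; the robot and the scene stay as the last step left them, time stands still between calls to the robot, and variables do not carry over. Pictures are saved under pics/ and viewed, about 8 in all and at most 12, crops included, and the job is handed in when it is done.

Besides the shell and the picture viewer there is one more tool, called as name(argument=value, ...), one argument or row to a line, values as JSON. step_arm: Moves the arm, as the interface text tells. Its arguments: {"type":"object","properties":{"plan":{"type":"array","items":{"type":"array"}}},"required":["plan"]}

```bash
mkdir -p pics
python3 - <<'E'
from station import env
import cv2
for n in("top","side"):
    cv2.imwrite(f"pics/{n}0.png",env.capture(n)[:,:,::-1]); c=env.get_calibration(n); print(n,c["intrinsics"],c["view"])
print(env.state())
E
```

```text
top [[586.9908896    0.         323.26851476]
 [  0.         586.9908896  232.93928284]
 [  0.           0.           1.        ]] [[-0.00270353 -0.99989037 -0.01455803  0.03303397]
 [-0.99309689  0.00439176 -0.11721466  0.5520189 ]
 [ 0.11726574  0.01414064 -0.99299989  1.12345375]
 [ 0.          0.          0.          1.        ]]
side [[511.04119165   0.         323.04176404]
 [  0.         511.04119165 233.03839942]
 [  0.           0.           1.        ]] [[-0.87042946 -0.49222959  0.00791121  0.49320018]
 [-0.25778829  0.44204903 -0.85914949  0.17889592]
 [ 0.41940166 -0.74986845 -0.51166352  0.77374857]
 [ 0.          0.          0.          1.        ]]
{'time': 0.1, 'joint_positions': array([-1.21097153e+00,  3.20241775e-01,  1.56552604e+00,  3.88012242e-05,
        1.25739911e+00, -1.99742571e-02]), 'joint_vel': array([-6.06726268e-04, -7.88168096e-05, -2.87483875e-03, -3.99479338e-04,
        4.48698706e-04, -1.13040827e-04]), 'effort': array([-8.05134405e-04, -4.16407800e+01, -2.34704268e+01, -1.53668320e-04,
        4.90318504e-03,  3.89961428e-06]), 'position': array([ 0.21305281, -0.53363071,  0.23057043]), 'ee_rot': array([ 0.58494223,  0.39696687,  0.58583608, -0.39630288]), 'force': array([ 0.51307317, -1.05067178,  0.32518027]), 'wrist_torque': array([ 0.01665614, -0.01282259,  0.00956366]), 'opening': 1.000518388063459}
```

View pics/top0.png

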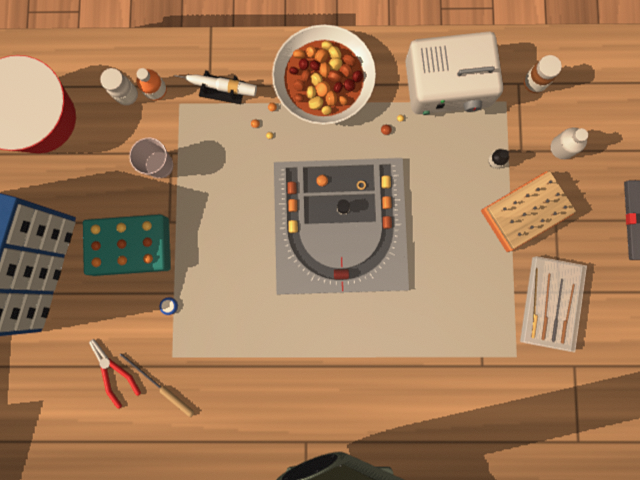

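View pics/side0.png

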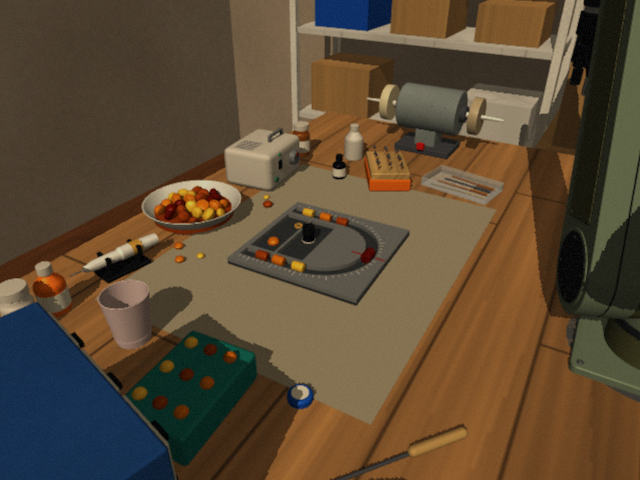

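The board is near image (342,226) in the top view, legs pointing away from the robot. Left beads are at about (292,187/205/227), right beads at (386,182/203/222) and the red bead at (342,273).

```bash
cat > h.py <<'E'
import numpy as np, cv2
from station import env
from scipy.spatial.transform import Rotation as R
C=env.get_calibration("top"); K=np.array(C["intrinsics"]); V=np.array(C["view"])
def ray(p,z):
    d=V[:3,:3].T@np.linalg.solve(K,[p[0],p[1],1]); o=-V[:3,:3].T@V[:3,3]
    return (o+d*(z-o[2])/d[2])[:2]
def tool():
    s=env.state(); r=R.from_quat(np.roll(s["ee_rot"],-1)).as_matrix()
    return s,r
def beads(im):
    hsv=cv2.cvtColor(im,cv2.COLOR_RGB2HSV); out=[]
    m=((hsv[...,1]>150)&((hsv[...,0]<35)|(hsv[...,0]>172))&(hsv[...,2]>60)).astype(np.uint8)
    m[:160]=0;m[295:]=0;m[:,:275]=0;m[:,410:]=0
    n,l,st,c=cv2.connectedComponentsWithStats(m)
    return [(st[i],c[i]) for i in range(1,n) if st[i][4]>25]
E
python3 - <<'E'
from h import *
im=cv2.imread("pics/top0.png")[:,:,::-1].copy()
hsv=cv2.cvtColor(im,cv2.COLOR_RGB2HSV)
print(im[290,300],im[170,300-10],im[280,290],im[310,300])
m=((hsv[...,1]<35)).astype(np.uint8); m[:140]=0;m[320:]=0;m[:,:250]=0;m[:,:][:,430:]=0
n,l,st,c=cv2.connectedComponentsWithStats(m); i=1+np.argmax(st[1:,4])
cs,_=cv2.findContours((l==i).astype(np.uint8),cv2.RETR_EXTERNAL,cv2.CHAIN_APPROX_NONE)
k=max(cs,key=cv2.contourArea)[:,0]
w=np.array([ray(p,.014) for p in k]); r=cv2.minAreaRect((w*1000).astype(np.float32)); print(r)
for s,cc in beads(im): print(s,cc.round(1),ray(cc,.015).round(4),im[int(cc[1]),int(cc[0])])
s,r=tool(); print(r.round(3))
big=cv2.resize(im[150:300,265:420],None,fx=5,fy=5,interpolation=cv2.INTER_CUBIC)[:600]
big=cv2.resize(im[150:300,265:420],None,fx=4,fy=4,interpolation=cv2.INTER_CUBIC)
cv2.imwrite("pics/crop0.png",big[:,:,::-1])
E
```

```text
[155 142 129] [86 79 74] [152 141 127] [201 175 144]
((602.9175415039062, -4.587921142578125), (54.12858200073242, 132.7030029296875), 1.8450384140014648)
[316 175  12  11 102] [321.6 180.1] [0.6617 0.0344] [233 137  69]
[381 176  10  12  91] [385.4 181.4] [ 0.6584 -0.0943] [245 212 101]
[287 182   9  12  98] [291.2 187.5] [0.647  0.0959] [181  88  52]
[382 196   9  13 109] [386.  202.1] [ 0.616  -0.0948] [242 163  80]
[288 199   9  13 109] [291.9 205. ] [0.6111 0.0943] [242 150  75]
[383 216   9  12  94] [386.6 221.9] [ 0.5759 -0.0956] [202 101  60]
[288 221  10  12  82] [292.6 226.2] [0.5681 0.0927] [244 204  99]
[334 270  15   9 129] [340.8 274. ] [ 0.4721 -0.0032] [123  51  44]
[[-0.001  0.929  0.371]
 [ 0.001  0.371 -0.929]
 [-1.     0.    -0.002]]
```

View pics/crop0.png

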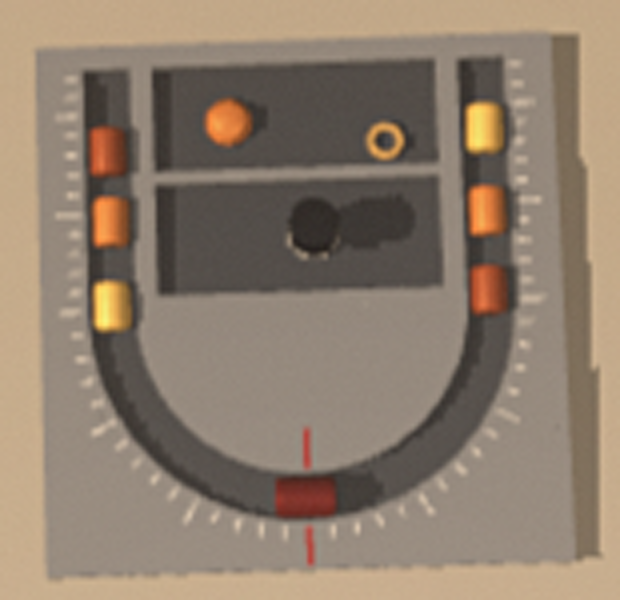

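The crop shows the board's corners at about (36,50), (551,35), (576,560) and (48,578). The red lines cross the groove at about (308,497), and the red bead sits on them.

Run:
```python
from h import *
P=np.array([[36,50],[551,35],[576,560],[48,578],[307,430],[310,560]])/4+[265,150]-.375
W=np.array([ray(p,.014) for p in P])
B=np.array([[137,131],[137,-131],[-131,-131],[-131,131],[-76,0],[-113,0]])/1000
b=B-B[:4].mean(0)
M,_=cv2.estimateAffinePartial2D(B[:4],W[:4],method=cv2.LMEDS); print(M)
# rigid kabsch
wc=W[:4].mean(0); r,_=R.align_vectors(np.c_[W[:4]-wc,np.zeros(4)],np.c_[b[:4],np.zeros(4)])
yaw=r.as_euler('xyz')[2]; Rm=r.as_matrix()[:2,:2]; t=wc-Rm@B[:4].mean(0)
print("yaw",np.degrees(yaw),"t",t); print(((W-t)@Rm*1000).round(1))
im=cv2.imread("pics/top0.png")[:,:,::-1].copy()
for s,cc in beads(im): print(((ray(cc,.018 )-t)@Rm*1000).round(1))
```

```text
[[ 0.99471119 -0.0278612   0.5668467 ]
 [ 0.0278612   0.99471119 -0.00273024]]
yaw 1.604399281670725 t [ 0.566832   -0.00273065]
[[ 1.367e+02  1.308e+02]
 [ 1.355e+02 -1.306e+02]
 [-1.297e+02 -1.306e+02]
 [-1.304e+02  1.304e+02]
 [-6.120e+01 -1.000e-01]
 [-1.256e+02  6.000e-01]]
[95.3 34.4]
[ 88.3 -93.8]
[82.3 96.2]
[ 46.1 -93.1]
[46.5 95.5]
[  6.1 -92.7]
[ 3.5 95.1]
[-94.8   2.2]
```

step_arm(
  plan=[
    [[6.7,0,0],[0,0,0],1],
    [[6.7,0,0],[0,0,0],1],
    [[6.7,0,0],[0,0,0],1],
    [[0,0,0],[0,0.038,-0.032],1],
    [[0,0,0],[0,0.038,-0.032],1],
    [[0,0,0],[0,0.038,-0.032],1],
    [[0,0,0],[0,0.038,-0.032],1],
    [[0,0,0],[0,0.038,-0.032],1],
    [[0,0,0],[0,0.038,-0.032],1],
    [[0,0,0],[0,0.038,-0.032],1],
    [[0,0,0],[0,0.038,-0.032],1],
    [[0,0,0],[0,0.038,-0.032],1],
  ],
)

```text
time: 1.3
position: [0.5516, -0.2401, 0.2249]
ee_rot: [0.497, 0.499, 0.504, -0.5]
force: [0.6, -1.0, 0.1]
opening: 0.001
```

```bash
cat >> h.py <<'E'
T=np.array([.567,-.002]);YAW=np.radians(1.6);RB=np.array([[np.cos(YAW),-np.sin(YAW)],[np.sin(YAW),np.cos(YAW)]])
def where():
    s,r=tool(); p=s["position"]
    print("t",round(s["time"],2),"board mm",((p[:2]-T)@RB*1000).round(1),"z",(p[2]*1000).round(1),"yaw of y rel board",(np.degrees(np.arctan2(r[1,1],r[0,1])-YAW)).round(2),"xaxis",r[:,0].round(3),"F",np.array(s["force"]).round(2),"open",round(s["opening"],2))
def go(bx,by,z,yaw=0):
    s,r=tool(); p=s["position"]; d=np.r_[T+RB@(np.array([bx,by])/1000),z/1000]-p
    print("need tool shift mm",(r.T@d*1000).round(1),"turn x",(np.degrees(np.arctan2(r[1,1],r[0,1])-YAW)-yaw).round(2))
E
python3 -c "
from h import *
where(); go(127,-95,60)"
```

```text
t 1.3 board mm [ -22.1 -237.6] z 224.9 yaw of y rel board -1.52 xaxis [-0.007  0.007 -1.   ] F [ 0.65 -0.96  0.09] open 0.0
need tool shift mm [ 164.8  146.4 -145.3] turn x -1.52
```

step_arm(
  plan=[
    [[-1.5,0,0],[0,0.035,-0.035],1],
    [[0,0,0],[0,0.035,-0.035],1],
    [[0,0,0],[0,0.035,-0.035],1],
    [[0,0,0],[0.03,0.025,-0.025],1],
    [[0,0,0],[0.04,0.01,-0.01],1],
    [[0,0,0],[0.04,0,0],1],
    [[0,0,0],[0.03,0,0],1],
    [[0,0,0],[0,0,0],1],
    [[0,0,0],[0,0,0],1],
  ],
)

```text
time: 2.2
position: [0.694, -0.0844, 0.0762]
ee_rot: [0.505, 0.49, 0.514, -0.49]
force: [0.1, -0.3, 0.4]
opening: -0.001
```

```bash
python3 -c "
from h import *
where(); go(127,-95,30)"
```

```text
t 2.2 board mm [124.7 -85.9] z 76.2 yaw of y rel board 0.63 xaxis [-0.009  0.008 -1.   ] F [ 0.12 -0.31  0.43] open -0.0
need tool shift mm [46.1  2.6  9.5] turn x 0.63
```

step_arm(
  plan=[
    [[0.6,0,0],[0.02,0.002,0.009],1],
    [[0,0,0],[0.02,0,0],1],
    [[0,0,0],[0,0,0],1],
    [[0,0,0],[0,0,0],1],
  ],
)

```text
time: 2.6
position: [0.7007, -0.0951, 0.0441]
ee_rot: [0.506, 0.496, 0.507, -0.491]
force: [-0.2, 0.9, 1.7]
opening: 0.002
```

```bash
python3 -c "
from h import *
where(); go(127,-95,17)
im=env.capture('top'); im2=env.capture('side')
a=cv2.resize(im[150:300,265:420],None,fx=2.6,fy=2.6,interpolation=cv2.INTER_CUBIC)
b=cv2.resize(im2[190:310,220:420],None,fx=390/120,fy=3.25,interpolation=cv2.INTER_CUBIC)[:390,:397]
b=cv2.resize(im2[190:310,220:420],(397,238))
a=cv2.resize(a,(400,390)); o=np.zeros((390,800,3),np.uint8); o[:,:400]=a;o[:238,400:797]=b
cv2.imwrite('pics/c1.png',o[:,:,::-1])"
```

```text
t 2.6 board mm [131.1 -96.8] z 44.1 yaw of y rel board -0.06 xaxis [ 0.004  0.006 -1.   ] F [-0.19  0.86  1.74] open 0.0
need tool shift mm [27.1 -4.2 -1.7] turn x -0.06
```

View pics/c1.png

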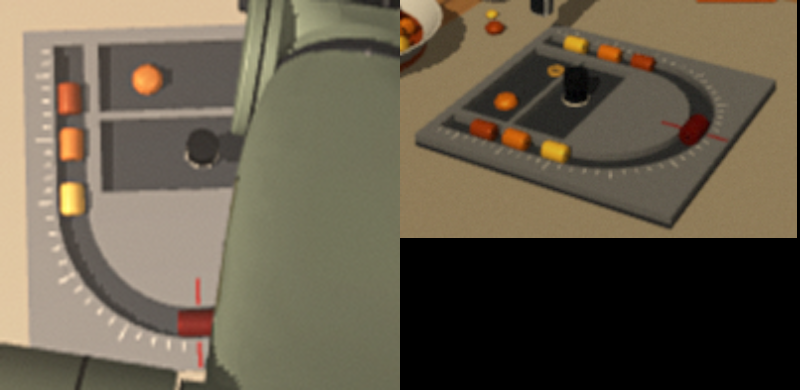

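The top view is partly hidden by the arm. The side view shows the finger tip over the right leg's far end, clear of the last yellow bead.

step_arm(
  plan=[
    [[0,0,0],[0.015,-0.003,-0.002],1],
    [[0,0,0],[0.007,0,0],1],
    [[0,0,0],[0.002,0,0],1],
    [[0,0,0],[0,0,0],1],
    [[0,0,0],[0,0,0],1],
  ],
)

```text
time: 3.2
position: [0.7011, -0.0934, 0.0259]
ee_rot: [0.509, 0.498, 0.504, -0.488]
force: [-0.0, 0.4, -0.2]
opening: 0.002
```

```bash
python3 -c "
from h import *
where(); go(127,-95,17)
im2=env.capture('side')
cv2.imwrite('pics/c2.png',cv2.resize(im2[130:280,220:420],(800,600))[:,:,::-1])"
```

```text
t 3.2 board mm [131.5 -95.1] z 25.9 yaw of y rel board -0.05 xaxis [ 0.015  0.005 -1.   ] F [-0.04  0.38 -0.23] open 0.0
need tool shift mm [ 8.8 -4.7 -0.1] turn x -0.05
```

View pics/c2.png

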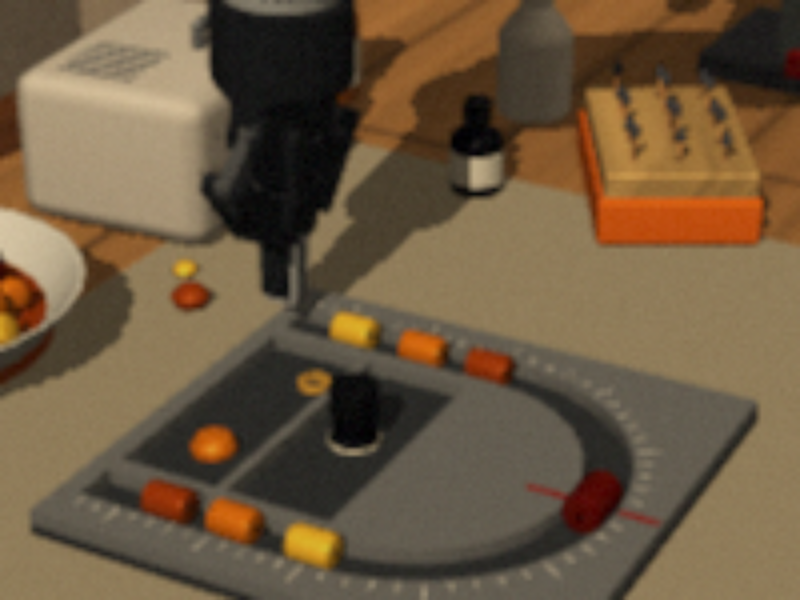

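The tip hangs about 12 mm above the end of the right leg, in line with the groove, and the beads have not moved.

step_arm(
  plan=[
    [[0,0,-0.8],[0.006,-0.004,0],1],
    [[0,0,0],[0.003,-0.004,0],1],
    [[0,0,0],[0,-0.006,0],1],
    [[0,0,0],[0,-0.006,0],1],
  ],
)

```text
time: 3.65
position: [0.6807, -0.094, 0.0165]
ee_rot: [0.506, 0.494, 0.508, -0.492]
force: [-1.1, -0.7, 1.2]
opening: 0.001
```

```bash
python3 -c "
from h import *
where(); go(105,-95,17)"
```

```text
t 3.65 board mm [111.  -95.2] z 16.5 yaw of y rel board -0.03 xaxis [ 0.001  0.004 -1.   ] F [-1.1  -0.65  1.22] open 0.0
need tool shift mm [-0.5 -6.  -0.2] turn x -0.03
```

step_arm(
  plan=[
    [[0,0,0],[-0.0005,-0.007,0],1],
    [[0,0,0],[0,-0.007,0],1],
    [[0,0,0],[0,-0.007,0],1],
    [[0,0,0],[0,-0.007,0],1],
    [[0,0,0],[0,-0.007,0],1],
  ],
)

```text
time: 4.15
position: [0.642, -0.0951, 0.0175]
ee_rot: [0.506, 0.494, 0.508, -0.492]
force: [0.5, 0.2, 0.4]
opening: -0.001
```

```bash
cat >> h.py <<'E'
def pic(name):
    im2=env.capture('side'); cv2.imwrite(f'pics/{name}.png',cv2.resize(im2[190:310,220:420],(800,480),interpolation=cv2.INTER_CUBIC)[:,:,::-1])
E
python3 -c "
from h import *
where(); go(47,-95,17); pic('c3')"
```

```text
t 4.15 board mm [ 72.4 -95.1] z 17.5 yaw of y rel board -0.04 xaxis [ 0.001  0.004 -1.   ] F [0.54 0.17 0.41] open -0.0
need tool shift mm [  0.4 -25.4  -0.1] turn x -0.04
```

View pics/c3.png

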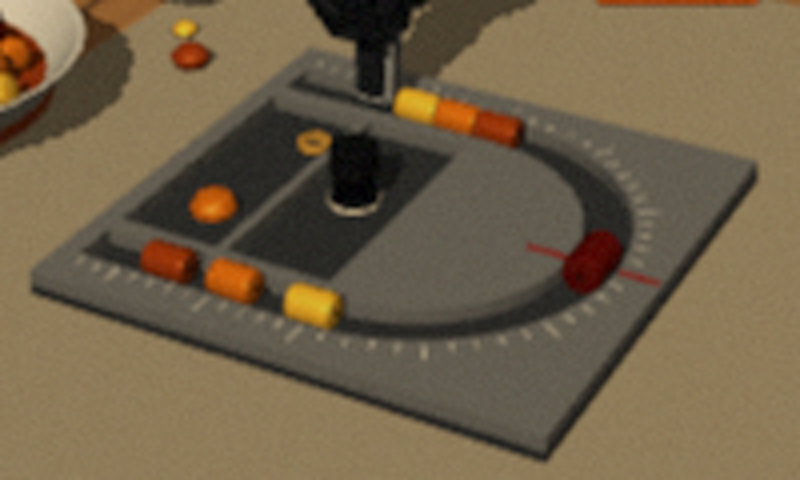

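The right row has closed up tightly ahead of the finger, with its yellow bead at (415,103) and its red one at (497,127). Everything else is unchanged.

step_arm(
  plan=[
    [[0,0,0],[0.0005,-0.007,0],1],
    [[0,0,0],[0,-0.007,0],1],
    [[0,0,0],[0,-0.007,0],1],
    [[0,0,0],[0,-0.007,0],1],
    [[0,0,0],[0,-0.007,0],1],
    [[0,0,0],[0,-0.007,0],1],
    [[0,0,0],[0,-0.007,0],1],
  ],
)

```text
time: 4.9
position: [0.5883, -0.0966, 0.0172]
ee_rot: [0.506, 0.494, 0.508, -0.492]
force: [2.4, -0.5, -0.3]
opening: -0.003
```

```bash
python3 -c "
from h import *
where(); go(0,-95,17); pic('c4')"
```

```text
t 4.9 board mm [ 18.7 -95.1] z 17.2 yaw of y rel board -0.04 xaxis [ 0.     0.004 -1.   ] F [ 2.37 -0.49 -0.31] open -0.0
need tool shift mm [  0.2 -18.7  -0.1] turn x -0.04
```

View pics/c4.png

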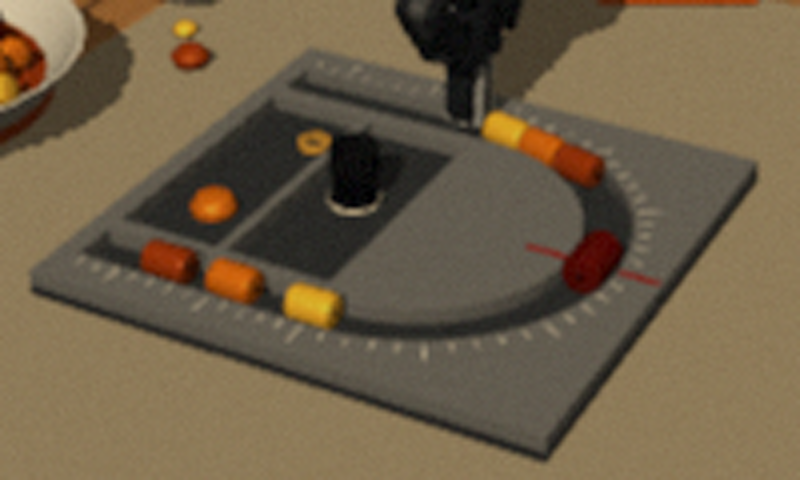

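The right row has reached the start of the bend, still closed, and the centre bead is on its mark at (593,262).

step_arm(
  plan=[
    [[0,0,0],[0,-0.007,0],1],
    [[2,0,0],[0,-0.007,0],1],
    [[4,0,0],[0,-0.007,-0.0003],1],
    [[4,0,0],[0,-0.007,-0.0003],1],
    [[4,0,0],[0,-0.007,-0.0003],1],
  ],
)

```text
time: 5.45
position: [0.5501, -0.0946, 0.0173]
ee_rot: [0.439, 0.554, 0.441, -0.553]
force: [-0.0, -0.1, 0.4]
opening: -0.0
```

```bash
cat >> h.py <<'E'
def arc(side):
    s,r=tool(); b=(s["position"][:2]-T)@RB*1000
    print("radius",np.hypot(*b).round(1),"angle from mark",np.degrees(np.arctan2(side*b[1],-b[0])).round(2))
E
python3 -c "
from h import *
where(); arc(-1); go(-44.6,-83.9,17,-28)"
```

```text
t 5.45 board mm [-19.5 -92.1] z 17.3 yaw of y rel board -14.57 xaxis [-0.     0.004 -1.   ] F [-0.01 -0.09  0.41] open -0.0
radius 94.1 angle from mark 78.06
need tool shift mm [  0.3 -26.4  -1.6] turn x 13.43
```

step_arm(
  plan=[
    [[4,0,0],[0,-0.006,0],1],
    [[4,0,0],[0,-0.006,0],1],
    [[3,0,0],[0,-0.005,0],1],
  ],
)

```text
time: 5.75
position: [0.532, -0.0897, 0.0174]
ee_rot: [0.381, 0.595, 0.384, -0.594]
force: [0.1, -0.2, -0.7]
opening: -0.001
```

```bash
python3 -c "
from h import *
where(); arc(-1); pic('c5')"
```

```text
t 5.75 board mm [-37.4 -86.6] z 17.4 yaw of y rel board -26.07 xaxis [-0.001  0.004 -1.   ] F [ 0.13 -0.2  -0.73] open -0.0
radius 94.4 angle from mark 66.63
```

View pics/c5.png

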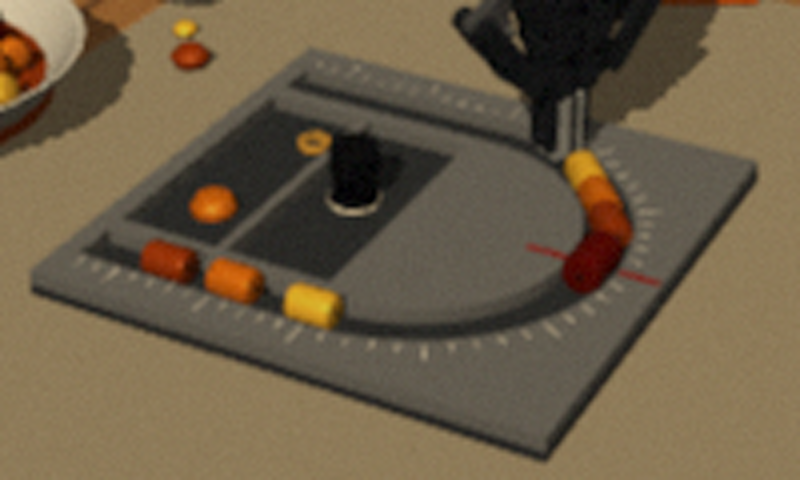

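The right row is in the bend, with its lead bead at or almost at the centre bead (593,262), which hasn't moved. I'll measure the gap numerically.

```bash
cat >> h.py <<'E'
def ray_s(p,z):
    c=env.get_calibration("side"); v=np.array(c["view"]); k=np.array(c["intrinsics"])
    d=v[:3,:3].T@np.linalg.solve(k,[p[0],p[1],1]); o=-v[:3,:3].T@v[:3,3]
    return (o+d*(z-o[2])/d[2])[:2]
def meas():
    for n,f in(("side",ray_s),("top",ray)):
        im=env.capture(n); h=cv2.cvtColor(im,cv2.COLOR_RGB2HSV).astype(int); H,S,Vv=h[...,0],h[...,1],h[...,2]
        R8=im.astype(int); g=R8[...,1]/np.maximum(R8[...,0],1)
        for nm,m in(("dark",(S>140)&(Vv<165)&((H<6)|(H>172))&(g<.44)),("red",(S>140)&(g>=.44)&(g<.56)&(Vv>90)&(H<15)),("orange",(S>140)&(g>=.56)&(g<.74)&(Vv>90)),("yellow",(S>120)&(g>=.74)&(Vv>90))):
            k,l,st,c=cv2.connectedComponentsWithStats(m.astype(np.uint8))
            for i in range(1,k):
                if st[i,4]<30: continue
                b=((f(c[i],.018)-T)@RB*1000)
                if max(abs(b))<128 and 80<(np.hypot(*b) if b[0]<0 else abs(b[1]))<112:
                    print(n,nm,st[i,4],b.round(1),"ang",np.degrees(np.arctan2(b[1],-b[0])).round(1))
E
python3 -c "
from h import *
meas()"
```

```text
side dark 153 [-95.7   3.4] ang 2.1
side red 51 [-73.4 -55.2] ang -37.0
side red 105 [44.9 97.6] ang 114.7
side orange 62 [-57.7 -73. ] ang -51.7
side orange 64 [-0.2 99.6] ang 89.9
side yellow 57 [ 5.5 94.6] ang 93.3
top dark 118 [-95.4   1.2] ang 0.7
top red 92 [82.  95.4] ang 130.7
top orange 104 [46.2 94.9] ang 116.0
top yellow 79 [ 3.2 96.3] ang 91.9
```

```bash
python3 -c "
from h import *
for p in [(582,168),(597,193),(607,219),(593,262)]:
    b=(ray_s((220+p[0]/4,190+p[1]/4),.017)-T)@RB*1000; print(b.round(1),np.hypot(*b).round(1),np.degrees(np.arctan2(b[1],-b[0])).round(1))"
```

```text
[-57.3 -74.4] 93.9 -52.4
[-73.8 -55.6] 92.4 -37.0
[-87.8 -35.5] 94.7 -22.0
[-97.1   2.9] 97.1 1.7
```

The hand-picked points put the right yellow bead at 52° from the mark, against about 48° when tight, so about 7 mm is left.

step_arm(
  plan=[
    [[1.5,0,0],[0,-0.0025,-0.0002],1],
    [[1,0,0],[0,-0.002,-0.0002],1],
    [[0,0,0],[0,0,0],1],
  ],
)

```text
time: 6.2
position: [0.5288, -0.0875, 0.0176]
ee_rot: [0.369, 0.603, 0.371, -0.602]
force: [0.0, -0.2, 0.9]
opening: 0.001
```

```bash
python3 -c "
from h import *
where(); arc(-1); meas(); pic('c6')"
```

```text
t 6.2 board mm [-40.6 -84.4] z 17.6 yaw of y rel board -28.45 xaxis [ 0.     0.003 -1.   ] F [ 0.   -0.2   0.94] open 0.0
radius 93.6 angle from mark 64.33
side dark 153 [-95.7   3.5] ang 2.1
side red 48 [-73.7 -54. ] ang -36.2
side red 106 [44.8 97.8] ang 114.6
side orange 62 [-59.8 -71.4] ang -50.1
side orange 65 [-0.3 99.6] ang 89.9
side yellow 56 [ 5.2 94.9] ang 93.1
top dark 116 [-95.5   1.2] ang 0.7
top red 96 [82.1 95.6] ang 130.6
top orange 104 [46.2 95. ] ang 115.9
top yellow 89 [ 3.7 95. ] ang 92.3
top yellow 34 [-63.1 -67.5] ang -46.9
```

View pics/c6.png

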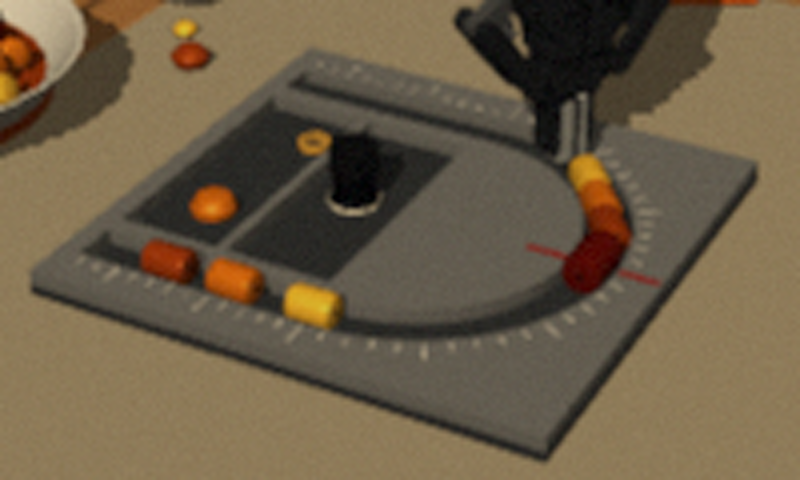

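The row is a little closer and the centre bead is still at (593,262). That is 9 of 12 pictures viewed, so I'll now go by the centroid numbers.

step_arm(
  plan=[
    [[1,0,0],[0,-0.002,-0.0002],1],
    [[0,0,0],[0,0,0],1],
  ],
)

```text
time: 6.55
position: [0.5274, -0.0865, 0.0175]
ee_rot: [0.364, 0.607, 0.366, -0.605]
force: [0.8, -0.2, -0.0]
opening: -0.002
```

```bash
python3 -c "
from h import *
where(); arc(-1); meas()" | grep -v '\[ *[0-9]* .* 9[0-9]\.[0-9]\]'
```

```text
t 6.55 board mm [-42.  -83.3] z 17.5 yaw of y rel board -29.5 xaxis [ 0.001  0.003 -1.   ] F [ 0.82 -0.16 -0.04] open -0.0
radius 93.3 angle from mark 63.27
side dark 152 [-95.6   3.4] ang 2.1
side red 47 [-75.3 -52.6] ang -34.9
side red 107 [44.7 97.8] ang 114.6
side orange 61 [-61.3 -70.1] ang -48.9
side orange 64 [ -0.5 100.3] ang 89.7
top dark 117 [-95.4   1.5] ang 0.9
top red 95 [82.  95.5] ang 130.7
top orange 100 [46. 95.] ang 115.8
top yellow 37 [-64.8 -66. ] ang -45.5
```

step_arm(
  plan=[
    [[1,0,0],[0,-0.002,-0.0002],1],
    [[0,0,0],[0,0,0],1],
  ],
)

```text
time: 6.85
position: [0.5259, -0.0854, 0.0176]
ee_rot: [0.358, 0.61, 0.36, -0.608]
force: [0.4, -0.0, -0.1]
opening: 0.0
```

```bash
python3 -c "
from h import *
where(); arc(-1); meas()
im=env.capture('top'); cv2.imwrite('pics/c7.png',cv2.resize(im[150:300,265:420],(620,600),interpolation=cv2.INTER_CUBIC)[:,:,::-1])" | grep -v '\[ *[0-9]* .* 9[0-9]\.[0-9]\]'
```

```text
t 6.85 board mm [-43.4 -82.2] z 17.6 yaw of y rel board -30.56 xaxis [ 0.001  0.003 -1.   ] F [ 0.4  -0.03 -0.13] open 0.0
radius 93.0 angle from mark 62.15
side dark 149 [-95.6   3.5] ang 2.1
side red 50 [-76.8 -50.5] ang -33.3
side red 106 [44.8 97.8] ang 114.6
side orange 58 [-62.4 -69.1] ang -47.9
side orange 63 [-0.1 99.4] ang 90.0
top dark 118 [-95.5   1.2] ang 0.7
top red 93 [82.1 95.5] ang 130.7
top orange 103 [46.2 94.8] ang 116.0
top yellow 34 [-66.9 -65.1] ang -44.2
```

View pics/c7.png

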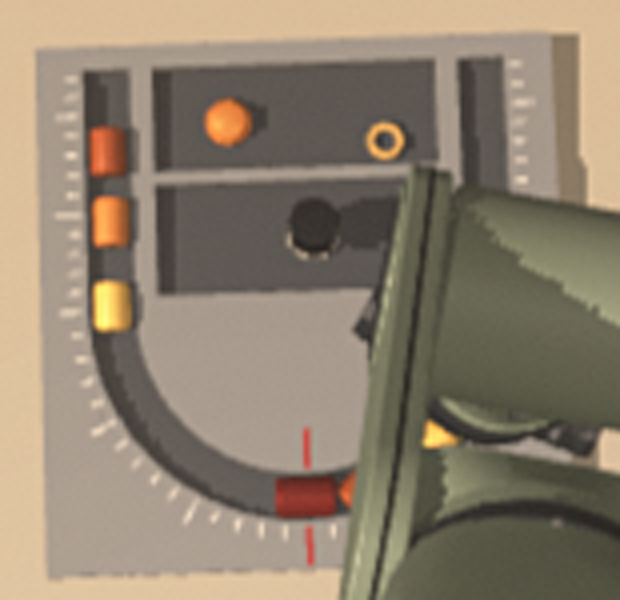

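From above, the lead amber bead at (345,492) is about 1–2 mm from the centre bead, which ends at (335,495). I'll push slightly more, then back off and lift.

step_arm(
  plan=[
    [[0.5,0,0],[0,-0.0015,-0.0001],1],
    [[0,0,0],[0,0,0],1],
    [[0,0,0],[0,0.006,0],1],
    [[0,0,0],[0,0.004,0],1],
    [[0,0,0],[-0.03,0.003,0],1],
    [[0,0,0],[-0.03,0,0],1],
    [[-6,0,0],[0,0.02,-0.04],1],
    [[-8,0,0],[0,0.02,-0.04],1],
    [[-8,0,0],[0,0.02,-0.04],1],
    [[-8,0,0],[0,0.03,-0.035],1],
    [[0,0,0],[0,0.02,-0.02],1],
  ],
)

```text
time: 8.1
position: [0.6966, 0.0474, 0.0809]
ee_rot: [0.506, 0.495, 0.506, -0.493]
force: [0.0, -0.3, -0.0]
opening: 0.001
```

```bash
python3 -c "
from h import *
where(); go(127,95,60); meas()"
```

```text
t 8.1 board mm [131.   45.8] z 80.9 yaw of y rel board -0.22 xaxis [ 0.001  0.003 -1.   ] F [ 0.03 -0.27 -0.05] open 0.0
need tool shift mm [ 21.   -4.2 -49.1] turn x -0.22
side dark 153 [-95.9   3.7] ang 2.2
side red 51 [-77.2 -50. ] ang -33.0
side red 107 [44.7 97.8] ang 114.6
side orange 58 [-63.2 -68.5] ang -47.3
side orange 63 [-0.3 99.6] ang 89.8
side yellow 59 [ 5.6 94.6] ang 93.4
top orange 82 [-78.6 -49. ] ang -31.9
top yellow 89 [-64.8 -66.7] ang -45.8
```

The right row measures tight: yellow is about 46.7° (75 mm) from the centre bead. Now the left side.

step_arm(
  plan=[
    [[0,0,0],[0.01,-0.002,-0.025],1],
    [[0,0,0],[0.01,-0.002,-0.022],1],
    [[0,0,0],[0.014,0,0],1],
    [[0,0,0],[0.008,0,0],1],
    [[0,0,0],[0,0,0],1],
  ],
)

```text
time: 8.7
position: [0.6907, 0.0927, 0.0354]
ee_rot: [0.505, 0.494, 0.506, -0.495]
force: [-0.7, -0.0, -0.3]
opening: 0.001
```

```bash
python3 -c "
from h import *
where(); go(118,95,17)"
```

```text
t 8.7 board mm [126.3  91.2] z 35.4 yaw of y rel board -0.35 xaxis [-0.002  0.001 -1.   ] F [-0.7  -0.01 -0.29] open 0.0
need tool shift mm [18.4 -8.3 -3.7] turn x -0.35
```

step_arm(
  plan=[
    [[-0.3,0,0],[0.01,0,-0.004],1],
    [[0,0,0],[0.006,0,0],1],
    [[0,0,0],[0.002,0,0],1],
    [[0,0,0],[0,-0.004,0],1],
    [[0,0,0],[0,-0.006,0],1],
  ],
)

```text
time: 9.2
position: [0.6812, 0.0933, 0.0165]
ee_rot: [0.506, 0.494, 0.506, -0.494]
force: [-0.3, -0.7, -0.4]
opening: -0.002
```

```bash
python3 -c "
from h import *
where(); go(72,95,17)"
```

```text
t 9.2 board mm [116.9  92. ] z 16.5 yaw of y rel board -0.24 xaxis [ 0.  0. -1.] F [-0.29 -0.74 -0.41] open -0.0
need tool shift mm [ -0.5 -44.9  -2.8] turn x -0.24
```

step_arm(
  plan=[
    [[-0.2,0,0],[-0.0007,-0.005,-0.003],1],
    [[0,0,0],[0,-0.007,0],1],
    [[0,0,0],[0,-0.007,0],1],
    [[0,0,0],[0,-0.007,0],1],
    [[0,0,0],[0,-0.007,0],1],
    [[0,0,0],[0,-0.007,0],1],
  ],
)

```text
time: 9.8
position: [0.6375, 0.0956, 0.0188]
ee_rot: [0.507, 0.494, 0.507, -0.492]
force: [0.6, -1.0, 0.1]
opening: 0.001
```

```bash
python3 -c "
from h import *
where(); go(0,95,17); meas()"
```

```text
t 9.8 board mm [73.2 95.6] z 18.8 yaw of y rel board -0.0 xaxis [ 0.002  0.001 -1.   ] F [ 0.58 -1.    0.06] open 0.0
need tool shift mm [  1.7 -73.2   0.6] turn x -0.0
side dark 154 [-95.7   3.9] ang 2.3
side red 49 [-77.5 -49.9] ang -32.8
side red 94 [25.9 97.3] ang 104.9
side orange 60 [-63.9 -66.6] ang -46.2
side orange 73 [ 0.2 98.6] ang 90.1
side yellow 48 [ 1.5 95.4] ang 90.9
top dark 113 [-95.6   2.2] ang 1.3
top red 99 [-90.7 -27. ] ang -16.6
top orange 91 [-78.8 -47.9] ang -31.3
top yellow 93 [-65.2 -66.8] ang -45.7
```

step_arm(
  plan=[
    [[0,0,0],[0.0015,-0.007,0.0005],1],
    [[0,0,0],[0,-0.007,0],1],
    [[0,0,0],[0,-0.007,0],1],
    [[0,0,0],[0,-0.007,0],1],
    [[0,0,0],[0,-0.007,0],1],
    [[0,0,0],[0,-0.007,0],1],
    [[0,0,0],[0,-0.007,0],1],
  ],
)

```text
time: 10.6
position: [0.5853, 0.0935, 0.0171]
ee_rot: [0.507, 0.494, 0.506, -0.492]
force: [1.2, 0.2, 0.5]
opening: 0.003
```

```bash
python3 -c "
from h import *
where(); go(0,95,17); meas()"
```

```text
t 10.6 board mm [21.  94.9] z 17.1 yaw of y rel board -0.01 xaxis [ 0.003  0.001 -1.   ] F [1.24 0.25 0.55] open 0.0
need tool shift mm [  0.1 -21.   -0. ] turn x -0.01
side dark 154 [-95.8   3.7] ang 2.2
side red 51 [-77.  -49.5] ang -32.7
side red 85 [-28.4  91.2] ang 72.7
side orange 60 [-63.4 -68.1] ang -47.1
side orange 40 [-52.2  93.9] ang 61.0
side yellow 68 [-50.   81.6] ang 58.5
top dark 117 [-95.5   2.3] ang 1.4
top red 102 [-90.5 -27.7] ang -17.1
top orange 91 [-78.9 -48.1] ang -31.4
top yellow 89 [-64.9 -66.7] ang -45.8
```

step_arm(
  plan=[
    [[0,0,0],[0,-0.007,0],1],
    [[-2,0,0],[0,-0.007,0],1],
    [[-4,0,0],[0,-0.007,0.0003],1],
    [[-4,0,0],[0,-0.007,0.0003],1],
    [[-4,0,0],[0,-0.007,0.0003],1],
    [[-4,0,0],[0,-0.006,0],1],
    [[-4,0,0],[0,-0.006,0],1],
  ],
)

```text
time: 11.4
position: [0.5369, 0.0857, 0.0172]
ee_rot: [0.595, 0.384, 0.594, -0.382]
force: [0.1, -0.2, 0.5]
opening: 0.002
```

```bash
python3 -c "
from h import *
where(); arc(1);go(-40.6,84.5,17,28); meas()"
```

```text
t 11.4 board mm [-27.6  88.5] z 17.2 yaw of y rel board 22.86 xaxis [ 0.004  0.001 -1.   ] F [ 0.06 -0.24  0.48] open 0.0
radius 92.8 angle from mark 72.66
need tool shift mm [  0.1 -13.5  -1.3] turn x -5.14
side dark 152 [-95.8   4. ] ang 2.4
side red 49 [-77.3 -50.3] ang -33.0
side red 110 [-70.9  67.5] ang 43.6
side orange 63 [-63.7 -67.1] ang -46.5
side orange 68 [-86.1  49.4] ang 29.9
side yellow 41 [-85.7  44.7] ang 27.6
top dark 122 [-95.1   2.3] ang 1.4
top red 114 [-88.6 -29.6] ang -18.5
top orange 86 [-79.4 -48.2] ang -31.2
top yellow 88 [-64.9 -66.6] ang -45.8
```

step_arm(
  plan=[
    [[-3,0,0],[0,-0.005,-0.0005],1],
    [[-3,0,0],[0,-0.005,-0.0005],1],
    [[0,0,0],[0,0,0],1],
  ],
)

```text
time: 11.8
position: [0.5275, 0.0823, 0.0173]
ee_rot: [0.614, 0.354, 0.612, -0.351]
force: [-0.3, -0.6, 0.5]
opening: 0.002
```

```bash
python3 -c "
from h import *
where(); arc(1); meas()"
```

```text
t 11.8 board mm [-37.1  85.4] z 17.3 yaw of y rel board 28.58 xaxis [ 0.004  0.001 -1.   ] F [-0.3  -0.57  0.48] open 0.0
radius 93.1 angle from mark 66.51
side dark 138 [-95.9   2. ] ang 1.2
side red 49 [-77.5 -49.8] ang -32.8
side red 99 [-77.9  59.4] ang 37.3
side orange 64 [-63.5 -67.4] ang -46.7
side orange 68 [-91.1  39.5] ang 23.4
side yellow 37 [-89.9  34.3] ang 20.9
top dark 119 [-95.3   2.5] ang 1.5
top red 38 [-63.6  73.5] ang 49.1
top red 98 [-90.7 -26.9] ang -16.5
top orange 90 [-79.1 -48.2] ang -31.4
top yellow 89 [-65. -67.] ang -45.9
```

step_arm(
  plan=[
    [[-1.5,0,0],[0,-0.003,-0.0002],1],
    [[0,0,0],[0,0,0],1],
  ],
)

```text
time: 12.1
position: [0.5261, 0.0813, 0.0174]
ee_rot: [0.619, 0.346, 0.616, -0.343]
force: [0.2, 0.4, -0.1]
opening: -0.002
```

```bash
python3 -c "
from h import *
where(); arc(1); meas()
im=env.capture('top'); cv2.imwrite('pics/c8.png',cv2.resize(im[150:300,265:420],(620,600),interpolation=cv2.INTER_CUBIC)[:,:,::-1])"
```

```text
t 12.1 board mm [-38.6  84.4] z 17.4 yaw of y rel board 30.07 xaxis [ 0.006  0.002 -1.   ] F [ 0.21  0.42 -0.11] open -0.0
radius 92.8 angle from mark 65.42
side dark 133 [-95.9   1.4] ang 0.8
side red 47 [-77.2 -50. ] ang -32.9
side red 108 [-78.8  58. ] ang 36.3
side orange 59 [-63.3 -68.6] ang -47.3
side orange 69 [-92.5  37. ] ang 21.8
side yellow 34 [-90.7  33.6] ang 20.3
top dark 121 [-95.2   2.2] ang 1.4
top red 48 [-66.2  69.6] ang 46.4
top red 116 [-88.7 -29.6] ang -18.4
top orange 94 [-77.3 -49.3] ang -32.5
top yellow 87 [-64.9 -66.7] ang -45.8
```

View pics/c8.png

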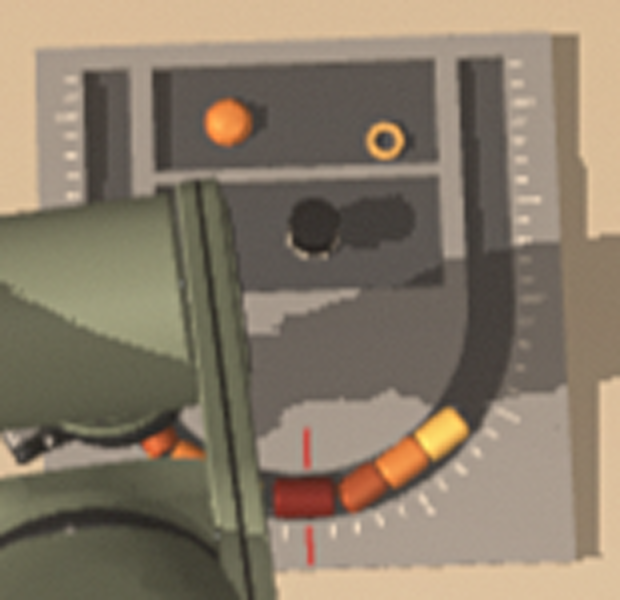

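The right row is complete, with a gap of at most about 1 mm to the centre bead. The centre bead at (304,497) sits about 2 mm left of the red line (308). The left row is a few mm short, so I'll advance in small steps and watch the centre bead.

step_arm(
  plan=[
    [[-1.5,0,0],[0,-0.003,-0.0002],1],
    [[0,0,0],[0,-0.0015,0],1],
    [[0,0,0],[0,0,0],1],
  ],
)

```text
time: 12.55
position: [0.5225, 0.079, 0.0175]
ee_rot: [0.624, 0.338, 0.62, -0.334]
force: [0.2, -0.6, 0.1]
opening: 0.003
```

```bash
python3 -c "
from h import *
where(); arc(1); meas()"|grep -v side
```

```text
t 12.55 board mm [-42.2  82.3] z 17.5 yaw of y rel board 31.66 xaxis [ 0.007  0.002 -1.   ] F [ 0.21 -0.64  0.06] open 0.0
radius 92.5 angle from mark 62.82
top dark 124 [-95.    2.3] ang 1.4
top red 33 [-69.5  70.2] ang 45.3
top red 113 [-88.9 -29. ] ang -18.1
top orange 101 [-76.4 -50.5] ang -33.5
top orange 36 [-75.1  57.5] ang 37.4
top yellow 85 [-65.3 -66.8] ang -45.7
```

step_arm(
  plan=[
    [[-0.8,0,0],[0,-0.002,-0.0003],1],
    [[0,0,0],[0,0,0],1],
  ],
)

```text
time: 12.85
position: [0.5209, 0.0783, 0.0176]
ee_rot: [0.627, 0.333, 0.623, -0.329]
force: [0.1, 0.7, -0.8]
opening: -0.005
```

```bash
python3 -c "
from h import *
where(); arc(1); meas()"|grep -v side
```

```text
t 12.85 board mm [-43.8  81.5] z 17.6 yaw of y rel board 32.52 xaxis [ 0.008  0.002 -1.   ] F [ 0.12  0.72 -0.85] open -0.0
radius 92.5 angle from mark 61.75
top dark 122 [-95.2   2.3] ang 1.4
top red 49 [-71.9  63.6] ang 41.5
top red 119 [-89.2 -28.4] ang -17.7
top orange 121 [-75.9 -53.2] ang -35.0
top orange 40 [-77.3  55.7] ang 35.8
top yellow 82 [-65.4 -67.4] ang -45.8
```

step_arm(
  plan=[
    [[0,0,0],[0,-0.002,-0.0001],1],
    [[0,0,0],[0,0,0],1],
  ],
)

```text
time: 13.15
position: [0.5197, 0.0773, 0.0177]
ee_rot: [0.627, 0.334, 0.622, -0.329]
force: [0.6, -0.6, 0.2]
opening: -0.004
```

```bash
python3 -c "
from h import *
where(); arc(1); meas()"|grep -v side
```

```text
t 13.15 board mm [-45.1  80.6] z 17.7 yaw of y rel board 32.49 xaxis [ 0.009  0.002 -1.   ] F [ 0.62 -0.6   0.23] open -0.0
radius 92.3 angle from mark 60.77
top dark 123 [-95.2   0.2] ang 0.1
top red 116 [-88.  -31.2] ang -19.5
top red 41 [-72.7  63.3] ang 41.0
top orange 112 [-75.9 -53.9] ang -35.4
top orange 51 [-78.2  54.8] ang 35.0
top yellow 83 [-64.3 -69.2] ang -47.1
```

The centre bead moved 2 mm onto its mark and the right row moved with it, so everything is closed up. Backing off and lifting clear.

step_arm(
  plan=[
    [[0,0,0],[0,0.006,0],1],
    [[0,0,0],[0,0.004,0],1],
    [[0,0,0],[-0.03,0.003,0],1],
    [[0,0,0],[-0.04,0,0],1],
    [[0,0,0],[-0.04,0,0],1],
    [[0,0,0],[-0.02,0.01,-0.045],1],
    [[0,0,0],[0,0.01,-0.045],1],
    [[0,0,0],[0,0.01,-0.045],1],
    [[0,0,0],[0,0.01,-0.045],1],
    [[0,0,0],[0,0.01,-0.045],1],
    [[0,0,0],[0,0.01,-0.045],1],
    [[0,0,0],[0,0,0],1],
  ],
)

```text
time: 14.45
position: [0.4297, 0.353, 0.1537]
ee_rot: [0.626, 0.337, 0.621, -0.329]
force: [0.5, -1.0, -0.4]
opening: -0.001
```

```bash
python3 -c "
from h import *
where(); meas()
im=env.capture('top'); cv2.imwrite('pics/c9.png',cv2.resize(im[130:310,130:420],(800,497),interpolation=cv2.INTER_CUBIC)[:,:,::-1])"|grep -v side
```

```text
t 14.45 board mm [-127.4  358.7] z 153.7 yaw of y rel board 32.22 xaxis [ 0.011  0.006 -1.   ] F [ 0.52 -1.05 -0.41] open -0.0
top red 75 [-65.5  71.2] ang 47.4
top red 69 [-91.3 -29.7] ang -18.0
top red 36 [-97.2  -1.3] ang -0.7
top orange 108 [-78.2 -49.8] ang -32.5
top orange 104 [-81.2  50.1] ang 31.7
top yellow 95 [-64.3 -69.2] ang -47.1
top yellow 96 [-91.3  28.3] ang 17.2
```

View pics/c9.png

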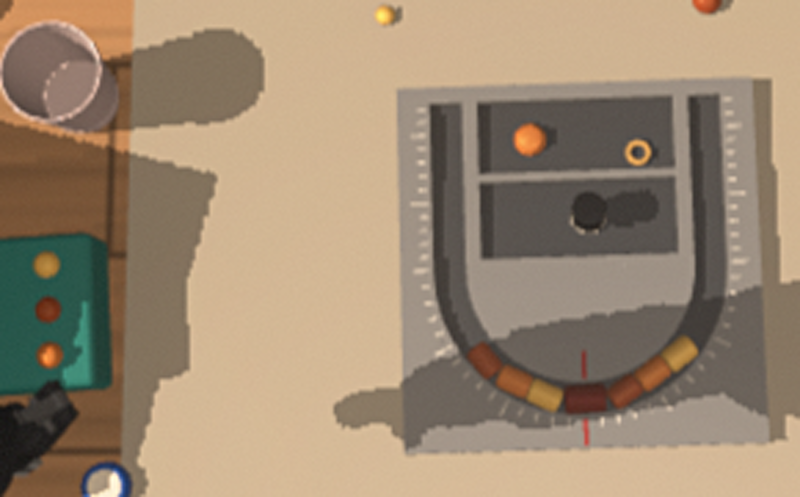

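All six amber beads lie closed against the centre bead at (586,398), which is on the red line. The jar, stone, ring, cup and tin are where they were.

```bash
python3 -c "
from station import env
env.close_job(); print(env.state()['time'])"
```

```text
the job is handed in; nothing more can be done
the job is handed in; nothing more can be done
```

The job is done and handed in at about 14.5 s of the 58 s allowed; no verdict was reported. I ran the shut fingertips along the right side, then the left, about 3 mm above the board. Each run pushed the three amber beads round the bend until they closed on the centre bead. I then backed off and lifted the arm clear.

- **Bead rows:** the last top view shows both rows without visible gaps. The third bead on each side is about 76 mm from the centre bead (limit 85 mm).
- **Centre bead:** it measured about 2 mm left of its mark before the left push, which moved it onto the mark. Just after the push it read within 0.5 mm, to about ±2 mm calibration. In the last look a shadow split its colour mask, so I judged its position by eye.
- **Other things:** the jar, stone, ring, cup and tin look unmoved in that view. The ink bottle was outside it, but the arm never worked near it.
- **Forces and imprecise readings:** the forces I read stayed at about 2 N or below, close to sensor noise. The side camera's colour readings often mixed up the amber shades, so I relied on the top view.

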